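# Clamp a counting chamber in a screw-driven stage, backlash taken out

### The job

Wind the crank anticlockwise until the jaw's gap is well past the carrier's length (about 8 mm too wide), lay the blue carrier flat and lengthwise between jaw and stop and let go of it. Then wind the crank clockwise, through the drive's play, until the jaw has pushed the carrier against the stop and holds it lightly but snugly (about 5 N; over 15 N may crack the glass), and let go with the play left taken up for closing. Move the jaw only by its crank and leave the other things on the bench alone.

Things in the scene. Friction and masses are not known exactly. Their poses are not given: they have to be found in the camera images.
- stage: White stage fixed on the table, 130 (x) by 370 mm (y); origin: centre of its underside, z up. From -y to +y: fixed stop, dark flat bed (110 mm wide in x, top 34 mm above the table), blue sliding jaw, visible screw, grey gearbox (top at 44 mm) carrying the crank. Stop and jaw are centred on x = 0; the crank axis is upright at stage x = 0, y = 125 mm.
- stop (a point): Bottom centre of the fixed aluminium stop's face, at bed height, at stage y = -125 mm; the face looks to stage +y. The stop is 60 mm wide in x and rises 14 mm above the bed.
- jaw: Sliding jaw, 60 mm wide in x, 44 mm long, face 14.5 mm high. Origin: bottom centre of the aluminium face that looks to the stop, at bed height; axes as the stage's. Gap = its stage y + 125 mm: at most 94 mm, at the start 58 to 68 mm. Slides along stage y only, driven by the dial 15 mm per rad; clockwise from above closes the gap (jaw moves to stage -y).
- dial: Brass disc 98 mm across under the crank, red mark on its +x axis at the rim; geared rigidly to the jaw. Origin on the crank axis 44.5 mm above the table, z up. Turning it takes about 0.15 N m (5 N sideways at the pin), plus 0.015 N m (0.5 N at the pin) per newton of clamping. Its friction keeps up to about 10 N of clamping when the crank is let go.
- crank: Steel disc 76 mm across, top 55.5 mm above the table, hub 24 mm across to 65.5 mm; origin on the axis, +x towards its pin. Drives the dial with 0.5 rad play, free but for 0.02 N m: pin in line with the dial's mark = taken up for closing, pin 0.5 rad anticlockwise of it = for opening; starts anywhere between. The pin stays on the half circle facing stage -x, give or take 20 degrees.
- pin (a point): Top centre of the crank's round upright black pin, 12 mm thick, 30 mm from the crank axis, standing from 55.5 to 91.5 mm above the table. Its sleeve revolves freely on the disc, so a gripper may hold it and go round without turning.
- carrier: Loose blue carrier with a white chamber glass on top: 34 mm (x) by 76 mm (y, lengthwise) by 12 mm high, about 0.1 kg; origin: centre of its underside. Starts flat on the bare bench. Clamped, its length runs along stage y (either way round), its ends touch stop and jaw, and it lies near the stage's centre line.
- bottle: Bystander: amber bottle, 60 mm across, 130 mm tall; origin under its centre.
- jar: Bystander: clear jar, red cap, 56 mm across, 70 mm tall; origin under its centre.
- tip_box: Bystander: black and orange pipette tip box, 85 by 125 by 80 mm; origin under its centre.
- calculator: Bystander: black calculator, 80 by 140 by 14 mm, lying flat; origin under its centre.
Things that resemble listed ones, but are neither listed nor needed, are in the scene too. Of the things shaped like the carrier, the blue one is meant.

How it is judged:
By the outcome, as a careful person would: the job done as asked, in the order asked, and still so for the second after the job is handed in, with the robot touching nothing.
It also fails if it takes over 72 s, if anything falls off the work surface, if the arm or the gripper's body presses on something with over 40 N, if the wrist force passes 120 N, or if a joint passes its speed limit or range.

### The arm

A 6-joint arm with a two-finger parallel gripper is mounted at the origin on the work surface. World frame = base frame: x ahead of the robot, y to its left, z up, the work surface at z = 0. Lengths are in mm, angles in degrees, forces in N, time in s.
With the tool pointing down it reaches from about 300 to 850 mm from the base axis. Payload 4.2 kg.
Tool frame: the origin (TCP) lies midway between the tips of the shut fingers; the grasp point (between the pads) lies 19 mm behind it; z points along the fingers, y is the line along which they close (so a half turn about z gives the same grasp; the last joint's range is limited). The gripper opens to 91 mm and grips with 3 to 60 N. Pads are 32 mm wide; open, the fingers measure 118 mm over their backs; the gripper's body (76 mm by 178 mm) begins 60 mm behind the grasp point.
Start: joints at [-66.578, 18.312, 89.639, -0, 72.044, -1.146], TCP at [239.078, -522.958, 213.976] pointing down, gripper open.
Joint ranges: [-177.97, 177.97], [-48.28, 115.42], [12.27, 149.76], [-77.06, 257.06], [2.81, 150.46], [-146.56, 146.56]. Speed limits (degrees/s): [147.25, 147.25, 180, 180, 180, 180].

### API

Orientations are given as [roll, pitch, yaw] about the fixed x, y, z axes, in that order (R = Rz(yaw) Ry(pitch) Rx(roll)).
In Python, from workcell import env gives the robot as it stands.
- The arm moves only by the shell command python3 -m jog 'ROWS' [FORCE]. ROWS is a JSON object of lists of equal length, an entry for each row: "jaw": the finger opening in mm, from 0 to 91.2; "slide": the shift along the tool's x, y, z in units of 30 mm (1.0 is 30 mm), a list of three; "spin": the turn about the tool's z in units of 8 degrees (1.0 is 8 degrees). In form: {"jaw": [jaw, ...], "slide": [[dx, dy, dz], ...], "spin": [spin, ...]}. A call has 1 to 10 rows; each row shifts and turns the commanded pose from where the row before left it, along the tool's axes as they then stand; what a row does not reach is not made up. A row lasts 1/10 s, in which the tool goes at most 50 mm and 8.59 degrees, less where a joint would pass 70% of its speed; a pose out of reach is approached as far as the arm can. A call is refused whole if a number of a shift passes 1 or a number of a turn 1, either way. A call with a gripper value outside its range is refused whole. The fingers move at their own pace and stop on an object; FORCE is the grip in N (left out, the last holds). Time passes only in rows, so rows that do not move let the fingers close. It gives the time, the measured TCP pose, the force, the opening and the grip force at its end, in the units of the state.
- env.state(): the state, without advancing time (a new reading comes with each control period).
- env.grab_frame(name): name is "side" or "top" or "wrist"; returns the picture (400x640x3 uint8, red, green, blue); there is no depth.
- env.camera_model(name): a dict with "fx", "fy", "cx", "cy" (pixels), "camera_from_world" (4x4, takes a point from world to camera coordinates). Camera axes: x right, y up, looking along -z (the intrinsics and any distortion apply to the point x, -y, -z); pixel columns grow to the right and rows downward; lengths in mm; the calibration is good to about 2 mm. A picture is of the moment at which its call begins: read the wrist's pose just before it. camera_model takes no time and is no camera call; for the wrist camera it gives the pose at the moment of the call.
- env.job_done(): hands the job in; it is judged then, once.
The state is a dict: "time_s": time; "qpos": joint angles; "qvel": joint speeds; "effort": joint torques, N m; "ee_pos": TCP position; "ee_rot": TCP orientation; "force": force on the tool from outside, world axes, zero at the start; "torque": the same for the moment, N m; "gripper_width": finger opening in mm; "gripper_force": force on a finger pad.
Only numpy, scipy, OpenCV 4.12 (cv2) and the standard library are available. Lean on these libraries where they do the work, as an engineer would, in place of code of your own. Each camera call takes 0.05 s, during which the arm holds its last target. There are 200 camera calls.

## Working session

There is one attempt and no reset: what is moved stays moved. The work goes in short steps, Python scripts to look and compute and a shell command to move; the robot and the scene stay as the last step left them, time stands still between calls to the robot, and variables do not carry over. Pictures are saved under pics/ and viewed, at most 10 in all, crops included, and the job is handed in when it is done.

```bash
ls; mkdir -p pics; python3 - <<'E'
from workcell import env
import cv2,numpy as np
print(env.state())
for n in ("top","side"):
    m=env.camera_model(n); print(n,{k:(np.round(v,3).tolist()) if not isinstance(v,str) else v for k,v in m.items()})
    f=env.grab_frame(n); cv2.imwrite(f"pics/{n}0.png",f[:,:,::-1])
E
```

```text
pics
{'time_s': 0.0, 'qpos': array([-6.65766724e+01,  1.83513634e+01,  8.97063183e+01,  2.14758192e-03,
        7.20429348e+01, -1.14583991e+00]), 'qvel': array([-0.07496366, -0.00149149,  0.06749843,  0.06785922, -0.04324274,
       -0.03117266]), 'effort': array([-7.08728385e-04, -4.12464881e+01, -2.31975156e+01,  7.25385128e-02,
        4.56118758e-02, -1.74516681e-04]), 'ee_pos': array([ 238.89337315, -522.47457136,  213.12365271]), 'ee_rot': array([-1.79899444e+02, -4.05345767e-03,  2.45685000e+01]), 'force': array([-0.55892599, -0.99008647,  0.18409035]), 'torque': array([0.03915334, 0.02434607, 0.04691025]), 'gripper_force': 0.0, 'gripper_width': 90.94736821877842}
top {'fx': 466.716, 'fy': 466.716, 'cx': 315.492, 'cy': 201.22, 'camera_from_world': [[0.019, -1.0, -0.007, -0.683], [0.996, 0.018, 0.09, -563.869], [-0.09, -0.008, 0.996, -1448.928], [0.0, 0.0, 0.0, 1.0]]}
side {'fx': 509.559, 'fy': 509.559, 'cx': 321.771, 'cy': 198.342, 'camera_from_world': [[-0.923, -0.384, 0.006, 503.716], [0.302, -0.717, 0.628, -218.064], [-0.237, 0.582, 0.778, -1313.674], [0.0, 0.0, 0.0, 1.0]]}
```

View pics/top0.png

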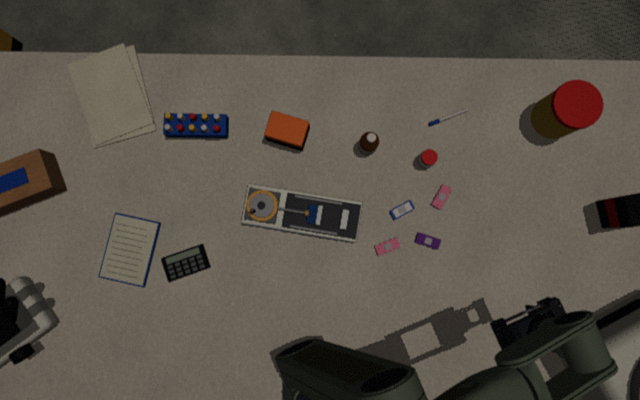

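View pics/side0.png

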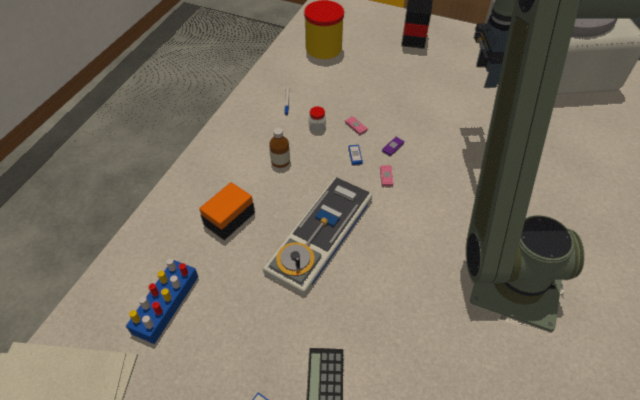

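Top view: the stage runs from (245,187) to (360,240), with the crank at (262,206), the jaw at (315,213) and the stop at (345,219). Carrier-shaped things are blue/white at (401,210), pink at (442,196), pink at (388,246) and purple at (428,240). I choose the blue one at (401,210). The blue notebook, blue tube rack and blue pen are other things.

```bash
cat > h.py <<'E'
import numpy as np,cv2
from workcell import env
def ray(m,uv):
    T=np.array(m["camera_from_world"]);R=T[:3,:3];c=-R.T@T[:3,3]
    d=np.array([(uv[0]-m["cx"])/m["fx"],-(uv[1]-m["cy"])/m["fy"],-1.0])
    return c,R.T@d
def plane(m,uv,z):
    c,d=ray(m,uv);return c+d*(z-c[2])/d[2]
def proj(m,p):
    q=np.array(m["camera_from_world"])@np.append(p,1);return np.array([m["cx"]-m["fx"]*q[0]/q[2],m["cy"]+m["fy"]*q[1]/q[2]])
def two(m1,a,m2,b):
    c1,d1=ray(m1,a);c2,d2=ray(m2,b)
    s=np.linalg.lstsq(np.c_[d1,-d2],c2-c1,rcond=None)[0]
    p,q=c1+d1*s[0],c2+d2*s[1];return (p+q)/2,np.linalg.norm(p-q)
def blobs(f,lo,hi,roi=None,amin=8):
    hsv=cv2.cvtColor(f,cv2.COLOR_RGB2HSV);k=cv2.inRange(hsv,np.array(lo),np.array(hi))
    if roi:
        z=np.zeros_like(k);x0,y0,x1,y1=roi;z[y0:y1,x0:x1]=255;k&=z
    cs,_=cv2.findContours(k,cv2.RETR_EXTERNAL,cv2.CHAIN_APPROX_NONE)
    return sorted([c for c in cs if cv2.contourArea(c)>=amin],key=cv2.contourArea,reverse=True)
E
python3 - <<'E'
from h import *
f=cv2.imread("pics/top0.png")[:,:,::-1];m=env.camera_model("top")
for p,z in [((401,210),12),((262,206),55),((345,219),48),((369,143),130),((429,158),70),((287,131),80),((315,213),48)]:
    print(p,plane(m,p,z).round(0))
c=blobs(np.ascontiguousarray(f),(100,90,50),(130,255,255),(385,195,420,225))
for k in c: print(cv2.minAreaRect(k))
s=blobs(np.ascontiguousarray(f),(0,0,130),(179,60,255),(235,180,370,250))
for k in s[:2]: print("stage",cv2.minAreaRect(k),[plane(m,p,30).round().tolist() for p in cv2.boxPoints(cv2.minAreaRect(k))])
a=cv2.resize(f[175:260,235:455].copy(),None,fx=3.6,fy=3.6,interpolation=cv2.INTER_CUBIC)
cv2.imwrite("pics/crop1.png",a[:,:,::-1])
w=env.camera_model("wrist");T=np.array(w["camera_from_world"]);print("wristcam pos",-T[:3,:3].T@T[:3,3],"look",-T[2,:3],"up",T[1,:3],w["fx"])
E
```

```text
(401, 210) [ 542. -262.   12.]
(262, 206) [543. 175.  55.]
(345, 219) [508. -83.  48.]
(369, 143) [ 731. -147.  130.]
(429, 158) [ 700. -338.   70.]
(287, 131) [775. 101.  80.]
(315, 213) [525.  10.  48.]
((392.2809143066406, 214.44944763183594), (9.963979721069336, 2.543994903564453), 57.9946174621582)
stage ((279.01922607421875, 197.40386962890625), (13.139781951904297, 15.689291000366211), 11.309932708740234) [[553.0, 150.0, 30.0], [602.0, 141.0, 30.0], [594.0, 100.0, 30.0], [545.0, 109.0, 30.0]]
stage ((279.52703857421875, 216.3378448486328), (3.452378749847412, 9.370742797851562), 9.462321281433105) [[500.0, 129.0, 30.0], [529.0, 125.0, 30.0], [527.0, 114.0, 30.0], [498.0, 118.0, 30.0]]
wristcam pos [ 302.09989865 -493.9065956   383.50218865] look [-0.2237259  -0.10022162 -0.96948561] up [ 0.88141117  0.40375818 -0.24514011] 302.10141394439086
```

View pics/crop1.png

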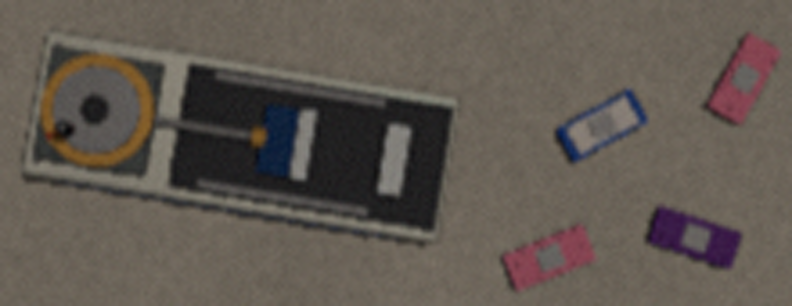

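The crop (3.6x) shows the blue carrier with white glass at crop (602,126), so px (402,210). Its neighbours are pink (top and bottom) and purple, so the choice stands. The crank pin is at crop (63,130), the hub at (95,109). Next I move over the carrier for a close look with the wrist camera.

```bash
python3 -m jog '{"jaw":[60,60,60,60,60,60,60,60],"slide":[[0,0,0],[0,0,0],[0,0,0],[0,0,0],[0,0,0],[0,0,0],[0,0,0],[0,0,0]],"spin":[-1,-1,-1,-1,-1,-1,-1,-0.2]}' 20
python3 -m jog '{"jaw":[60,60,60,60,60,60,60,60,60,60],"slide":[[0.9,0.7,0],[0.9,0.7,0],[0.9,0.7,0],[0.9,0.7,0],[0.9,0.7,0],[0.9,0.7,0],[0.9,0.7,0],[0.9,0.7,0],[0.9,0.7,0],[0.9,0.7,0]],"spin":[0,0,0,0,0,0,0,0,0,0]}'
python3 -m jog '{"jaw":[60,60,60,60],"slide":[[0.9,0.7,0],[0.9,0.7,0],[0,0,0],[0,0,0]],"spin":[0,0,0,0]}'
python3 - <<'E'
from h import *
m=env.camera_model("wrist");f=env.grab_frame("wrist");np.save("w1.npy",f);import pickle;pickle.dump(m,open("w1.pkl","wb"))
cv2.imwrite("pics/w1.png",f[:,:,::-1]);s=env.state();print(s["time_s"],s["ee_pos"],s["ee_rot"],s["force"])
E
```

```text
time_s: 0.9
ee_pos: [239.0, -522.7, 213.5]
ee_rot: [-180.0, -0.0, 82.2]
force: [-0.2, -0.5, 0.4]
gripper_width: 59.6
gripper_force: 0.0
time_s: 1.9
ee_pos: [484.7, -282.9, 213.8]
ee_rot: [-180.0, -0.0, 82.0]
force: [0.1, 0.7, 0.3]
gripper_width: 59.9
gripper_force: 0.0
time_s: 2.3
ee_pos: [532.9, -235.8, 213.5]
ee_rot: [-179.9, 0.0, 82.2]
force: [-1.2, -0.6, -0.6]
gripper_width: 60.2
gripper_force: 0.0
2.35 [ 532.38607547 -236.4369661   213.59797289] [-1.79935828e+02  1.83910313e-02  8.21265174e+01] [-0.42275551 -0.25173579  0.3249928 ]
```

View pics/w1.png

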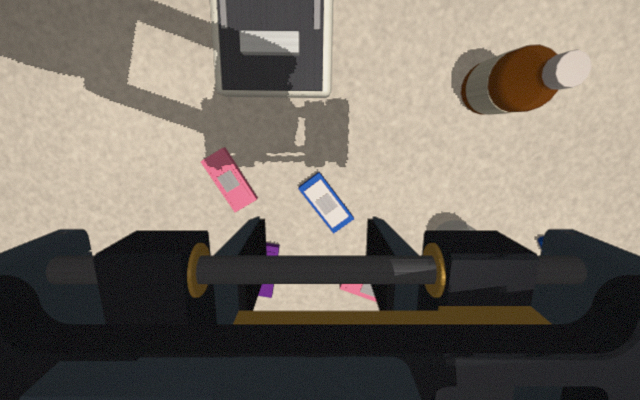

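The wrist view shows the blue carrier at (327,202), pink at (228,180), and the stage's stop end at (270,45). Next I measure the carrier and move towards the stage, taking two pictures.

```bash
python3 - <<'E'
from h import *;import pickle
f=np.load("w1.npy");m=pickle.load(open("w1.pkl","rb"))
k=blobs(f,(100,90,40),(130,255,255),(280,150,370,245))
r=cv2.minAreaRect(k[0]);print(cv2.contourArea(k[0]),r)
P=np.array([plane(m,p,11)[:2] for p in cv2.boxPoints(cv2.minAreaRect(np.vstack(k)))]);print(P.round(1),P.mean(0),[np.linalg.norm(P[i]-P[i-1]).round(1) for i in range(4)],[np.degrees(np.arctan2(*(P[i]-P[i-1])[::-1])).round(1) for i in range(4)])
E
python3 -m jog '{"jaw":[60,60,60,60,60,60,60,60,60],"slide":[[0.9,-0.15,0],[0.9,-0.15,0],[0.9,-0.15,0],[0.9,-0.15,0],[0.9,-0.15,0],[0.9,-0.15,0],[0.9,-0.15,0],[0,0,0],[0,0,0]],"spin":[0,0,0,0,0,0,0,0,0]}'
python3 - <<'E'
from h import *;import pickle
m=env.camera_model("wrist");f=env.grab_frame("wrist");np.save("w2.npy",f);pickle.dump(m,open("w2.pkl","wb"));cv2.imwrite("pics/w2.png",f[:,:,::-1])
E
python3 -m jog '{"jaw":[60,60,60,60,60,60],"slide":[[0.9,0,0],[0.9,0,0],[0.9,0,0],[0.9,0,0],[0,0,0],[0,0,0]],"spin":[0,0,0,0,0,0]}'
python3 - <<'E'
from h import *;import pickle
m=env.camera_model("wrist");f=env.grab_frame("wrist");np.save("w3.npy",f);pickle.dump(m,open("w3.pkl","wb"))
g=np.load("w2.npy");cv2.imwrite("pics/w23.png",np.vstack([g[:280,100:560],f[:280,100:560]])[:,:,::-1])
E
```

```text
1467.5 ((325.7812194824219, 202.7112274169922), (58.83989334106445, 26.6180477142334), 52.85331344604492)
[[ 509.5 -237.7]
 [ 538.6 -221.2]
 [ 575.9 -287.6]
 [ 546.1 -305.7]] [ 542.50241401 -263.06699154] [np.float64(77.2), np.float64(33.5), np.float64(76.2), np.float64(34.8)] [np.float64(118.3), np.float64(29.5), np.float64(-60.7), np.float64(-148.7)]
time_s: 3.25
ee_pos: [527.0, -45.7, 214.1]
ee_rot: [180.0, 0.1, 82.1]
force: [0.1, -0.9, 0.0]
gripper_width: 60.2
gripper_force: 0.0
time_s: 3.9
ee_pos: [542.2, 61.0, 213.8]
ee_rot: [-180.0, 0.1, 82.1]
force: [-0.3, 0.7, -0.5]
gripper_width: 60.0
gripper_force: 0.0
```

View pics/w23.png

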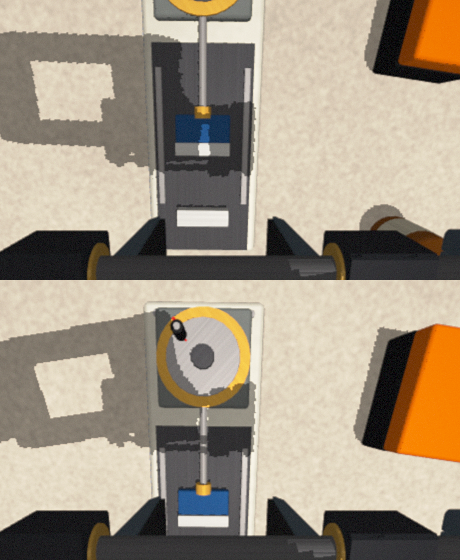

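w2 (upper half) shows the stop face at crop (202,210) and the jaw face at (202,156). w3 (lower half) shows the hub at (202,357), the pin top near (177,325), red marks near (174,318), and the jaw. Now I measure these.

```bash
python3 - <<'E'
from h import *;import pickle
L=lambda n:(np.load(n+".npy"),pickle.load(open(n+".pkl","rb")))
f2,m2=L("w2");f3,m3=L("w3")
print("stop/jaw alu in w2")
for roi in ((260,195,345,235),):
    for k in blobs(f2,(0,0,150),(179,50,255),roi,100)[:1]:
        r=cv2.boxPoints(cv2.minAreaRect(k));o=r[np.argsort(r[:,1])][:2];print("stop face edge px",o,[plane(m2,p,48).round(1) for p in o])
h,s,v=cv2.split(cv2.cvtColor(f2,cv2.COLOR_RGB2HSV))
c=302
for col in (290,300,320,325): print(col,[(r,h[r,col],s[r,col],v[r,col]) for r in range(138,164,2)])
# brass
k=blobs(f3,(12,110,60),(32,255,255),(240,10,365,140),200)[0]
e=cv2.fitEllipse(cv2.convexHull(k));print("brass",e,plane(m3,e[0],48))
for z in(46,50): print(plane(m3,(e[0][0]-e[1][0]/2,e[0][1]),z)[:2]-plane(m3,(e[0][0]+e[1][0]/2,e[0][1]),z)[:2])
d=blobs(f3,(0,0,0),(179,255,75),(285,55,320,95),60)
for q in d: print("hub",cv2.minEnclosingCircle(q),plane(m3,cv2.minEnclosingCircle(q)[0],65.5))
hsv=cv2.cvtColor(f3,cv2.COLOR_RGB2HSV)
red=(((hsv[...,0]<8)|(hsv[...,0]>172))&(hsv[...,1]>120)&(hsv[...,2]>60));y,x=np.nonzero(red[10:140,240:365]);print("red",list(zip(x+240,y+10)))
a=cv2.resize(f3[15:125,235:370],None,fx=5,fy=5,interpolation=cv2.INTER_CUBIC);cv2.imwrite("pics/c3.png",a[:,:,::-1])
E
```

```text
stop/jaw alu in w2
stop face edge px [[277. 210.]
 [328. 210.]] [array([479.7, -64. ,  48. ]), array([538.1, -72. ,  48. ])]
290 [(138, np.uint8(105), np.uint8(212), np.uint8(77)), (140, np.uint8(105), np.uint8(199), np.uint8(78)), (142, np.uint8(109), np.uint8(65), np.uint8(86)), (144, np.uint8(13), np.uint8(18), np.uint8(128)), (146, np.uint8(17), np.uint8(17), np.uint8(135)), (148, np.uint8(20), np.uint8(12), np.uint8(131)), (150, np.uint8(26), np.uint8(14), np.uint8(130)), (152, np.uint8(25), np.uint8(12), np.uint8(130)), (154, np.uint8(21), np.uint8(14), np.uint8(128)), (156, np.uint8(150), np.uint8(4), np.uint8(57)), (158, np.uint8(138), np.uint8(27), np.uint8(47)), (160, np.uint8(165), np.uint8(14), np.uint8(75)), (162, np.uint8(160), np.uint8(8), np.uint8(90))]
300 [(138, np.uint8(105), np.uint8(187), np.uint8(128)), (140, np.uint8(107), np.uint8(185), np.uint8(145)), (142, np.uint8(107), np.uint8(100), np.uint8(110)), (144, np.uint8(21), np.uint8(11), np.uint8(234)), (146, np.uint8(23), np.uint8(10), np.uint8(238)), (148, np.uint8(20), np.uint8(10), np.uint8(238)), (150, np.
[... 1651 characters left out ...]
((302.80340576171875, 76.39606475830078), (94.15586853027344, 100.90975952148438), 176.29550170898438) [545.54547713 181.02189584  48.        ]
[-97.32889889  13.42455997]
[-96.17701383  13.26568064]
red [(np.int64(273), np.int64(36)), (np.int64(272), np.int64(37)), (np.int64(273), np.int64(37)), (np.int64(271), np.int64(38)), (np.int64(272), np.int64(38)), (np.int64(273), np.int64(38)), (np.int64(274), np.int64(38)), (np.int64(273), np.int64(39)), (np.int64(274), np.int64(39)), (np.int64(275), np.int64(39)), (np.int64(273), np.int64(40)), (np.int64(274), np.int64(40)), (np.int64(284), np.int64(59)), (np.int64(285), np.int64(59)), (np.int64(285), np.int64(60)), (np.int64(286), np.int64(60))]
```

View pics/c3.png

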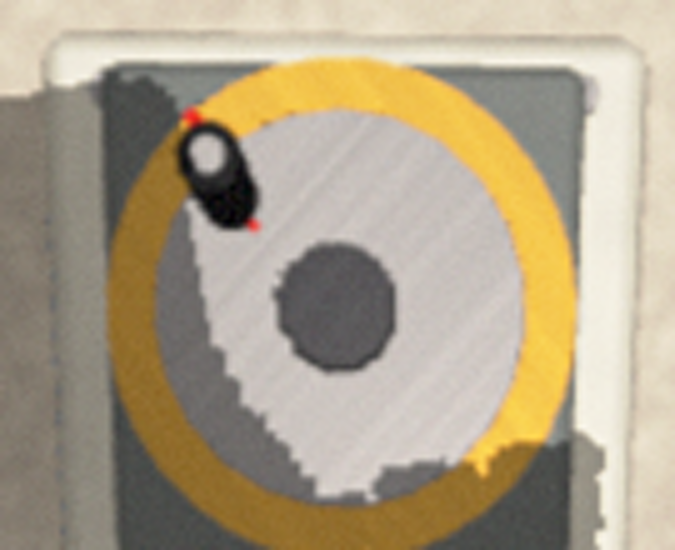

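```bash
cat >> h.py <<'E'
AX=np.array([545.4,181.0]);YAW=-8.4   # stage: crank axis, yaw
def st(p): # world xy -> stage xy
    a=np.radians(YAW);R=np.array([[np.cos(a),-np.sin(a)],[np.sin(a),np.cos(a)]])
    return R.T@(np.array(p)[:2]-AX)+[0,125]
def wd(s):
    a=np.radians(YAW);R=np.array([[np.cos(a),-np.sin(a)],[np.sin(a),np.cos(a)]])
    return R@(np.array(s)-[0,125])+AX
def ang(p): s=st(p)-[0,125];return np.degrees(np.arctan2(s[1],s[0]))%360,np.hypot(*s)
E
python3 - <<'E'
from h import *;import pickle
L=lambda n:(np.load(n+".npy"),pickle.load(open(n+".pkl","rb")))
f2,m2=L("w2");f3,m3=L("w3")
print("hub",plane(m3,(235+337/5,15+307/5),65.5))
print("jaw face edge",st(plane(m2,(302,155.5),48.5)),"stop",st(plane(m2,(302.5,210),48)))
print("pin base",ang(plane(m3,(282.4,56.6),55.5)),"pin top",ang(plane(m3,(277,45.6),91.5)),plane(m3,(277,45.6),91.5))
print("dial mark",ang(plane(m3,(273.4,38.4),48)),"inner",ang(plane(m3,(285.5,60),56)))
# top cam pin
f=cv2.imread("pics/top0.png")[:,:,::-1];m=env.camera_model("top");print("topcam pin",plane(m,(252.5,211.1),90),ang(plane(m,(252.5,211.1),90)))
E
```

```text
hub [545.4987595  178.39664171  65.5       ]
jaw face edge [ -0.20124031 -64.11158955] stop [   0.24549778 -126.64474669]
pin base (np.float64(139.2035395597297), np.float64(26.301001868815543)) pin top (np.float64(137.9838047716895), np.float64(27.964423783626764)) [527.5808966  202.55199646  91.5       ]
dial mark (np.float64(129.70032072948817), np.float64(46.130214652717136)) inner (np.float64(140.2440870707573), np.float64(21.870511953368702))
topcam pin [524.57905951 198.65004578  90.        ] (np.float64(148.1118401446774), np.float64(27.295341705995657))
```

Gap is 62.5 mm, the dial mark is at about 130° and the pin at about 137° (stage angles), all consistent with the sizes given. Now I go to the pin.

```bash
python3 -m jog '{"jaw":[60,60,60,60,60,60,60,60,60,60],"slide":[[0.92,-0.23,0],[0.92,-0.23,0],[0.92,-0.23,0],[0.92,-0.23,0],[0.92,-0.23,0],[0,0,0.9],[0,0,0.9],[0,0,0.9],[0,0,0.9],[0,0,0.9]],"spin":[0,0,0,0,0,0,0,0,0,0]}'
python3 -m jog '{"jaw":[60,60,20,12,12,12,12],"slide":[[0,0,0.3],[0,0,0],[0,0,0],[0,0,0],[0,0,0],[0,0,0],[0,0,0]],"spin":[0,0,0,0,0,0,0]}' 25
```

```text
time_s: 4.95
ee_pos: [527.2, 201.9, 78.1]
ee_rot: [180.0, 0.0, 82.1]
force: [-0.0, 0.3, -0.5]
gripper_width: 59.9
gripper_force: 0.0
time_s: 5.65
ee_pos: [526.9, 203.8, 70.4]
ee_rot: [180.0, -0.0, 82.2]
force: [0.1, 0.7, 0.2]
gripper_width: 23.0
gripper_force: 0.0
```

```bash
python3 -m jog '{"jaw":[8,8,8,8],"slide":[[0,0,0],[0,0,0],[0,0,0],[0,0,0]],"spin":[0,0,0,0]}' 25
python3 - <<'E'
from h import *;import pickle
m=env.camera_model("wrist");f=env.grab_frame("wrist");cv2.imwrite("pics/w4.png",f[:,:,::-1]);print(env.state()["ee_pos"],env.state()["gripper_force"])
E
```

```text
time_s: 6.05
ee_pos: [526.7, 203.8, 70.0]
ee_rot: [-180.0, -0.0, 82.2]
force: [-0.3, 0.9, 2.2]
gripper_width: 11.4
gripper_force: 25.0
[526.68928037 203.77627463  70.03974116] 25.000378489494324
```

View pics/w4.png

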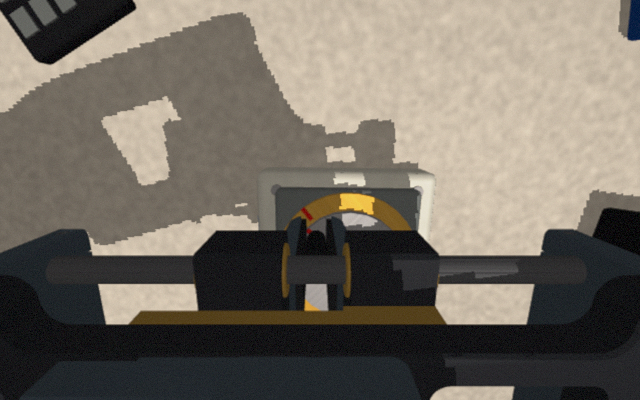

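Wrist view: the fingers hold the pin at (317,245), and the dial mark is visible at (307,213). Now I start winding anticlockwise and watch the force.

```bash
python3 -m jog '{"jaw":[8,8,8,8],"slide":[[-0.101,-0.083,0],[-0.111,-0.069,0],[-0.119,-0.054,0],[0,0,0]],"spin":[0,0,0,0]}' 25
python3 -m jog '{"jaw":[8,8,8],"slide":[[-0.125,-0.038,0],[-0.129,-0.021,0],[0,0,0]],"spin":[0,0,0]}'
```

```text
time_s: 6.5
ee_pos: [518.9, 194.7, 70.0]
ee_rot: [-180.0, -0.0, 82.1]
force: [-1.4, 3.0, 2.2]
gripper_width: 11.2
gripper_force: 25.0
time_s: 6.8
ee_pos: [516.1, 187.7, 70.0]
ee_rot: [-180.0, -0.1, 82.1]
force: [-1.2, 4.2, 2.8]
gripper_width: 11.3
gripper_force: 25.0
```

```bash
python3 -m jog '{"jaw":[8,8,8,8,8],"slide":[[-0.131,-0.004,0],[-0.130,0.013,0],[-0.127,0.030,0],[-0.122,0.046,0],[0,0,0]],"spin":[0,0,0,0,0]}' 25
python3 -m jog '{"jaw":[8,8,8,8,8],"slide":[[-0.115,0.062,0],[-0.106,0.076,0],[-0.095,0.090,0],[-0.083,0.101,0],[0,0,0]],"spin":[0,0,0,0,0]}'
python3 - <<'E'
from h import *;import pickle
m=env.camera_model("top");f=env.grab_frame("top");cv2.imwrite("pics/t5.png",f[:,:,::-1])
b=cv2.resize(f[180:250,235:370],None,fx=5.5,fy=5.5,interpolation=cv2.INTER_CUBIC);cv2.imwrite("pics/t5c.png",b[:,:,::-1])
s=env.camera_model("side");g=env.grab_frame("side");cv2.imwrite("pics/s5.png",g[:,:,::-1])
g0=cv2.imread("pics/side0.png")[:,:,::-1]
# side view: jaw face/stop: project stage centre line points for gap g at top edge
for n,G in (("before",g0),("now",g)):
    row=[]
    for gap in range(50,100,3):
        u=proj(s,np.append(wd((0,-125+gap)),49)).round().astype(int);row.append((gap,G[u[1],u[0]].tolist()))
    print(n,row)
E
```

```text
time_s: 7.3
ee_pos: [516.2, 171.7, 70.0]
ee_rot: [-179.9, 0.0, 82.1]
force: [-3.6, 2.8, 3.5]
gripper_width: 11.4
gripper_force: 25.0
time_s: 7.8
ee_pos: [524.4, 158.2, 69.9]
ee_rot: [-179.9, 0.1, 82.2]
force: [-4.8, 0.9, 4.8]
gripper_width: 10.8
gripper_force: 25.0
before [(50, [63, 61, 60]), (53, [64, 61, 61]), (56, [65, 63, 62]), (59, [67, 64, 64]), (62, [98, 93, 90]), (65, [159, 155, 144]), (68, [167, 162, 150]), (71, [166, 161, 150]), (74, [164, 159, 149]), (77, [99, 98, 98]), (80, [46, 65, 84]), (83, [36, 66, 97]), (86, [31, 64, 100]), (89, [29, 66, 100]), (92, [31, 64, 100]), (95, [31, 64, 100]), (98, [61, 75, 98])]
now [(50, [74, 72, 71]), (53, [75, 72, 71]), (56, [75, 72, 71]), (59, [75, 71, 72]), (62, [77, 73, 73]), (65, [74, 71, 70]), (68, [74, 73, 71]), (71, [74, 70, 71]), (74, [75, 73, 72]), (77, [75, 71, 71]), (80, [91, 89, 86]), (83, [95, 91, 89]), (86, [81, 81, 80]), (89, [87, 87, 84]), (92, [50, 50, 53]), (95, [50, 50, 53]), (98, [42, 46, 48])]
```

```bash
python3 -m jog '{"jaw":[8,8,8,8],"slide":[[-0.069,0.111,0],[-0.054,0.119,0],[0,0,0],[0,0,0]],"spin":[0,0,0,0]}' 25
python3 - <<'E'
from h import *
s=env.camera_model("side");g=env.grab_frame("side");cv2.imwrite("pics/s6.png",g[:,:,::-1])
g0=cv2.imread("pics/side0.png")[:,:,::-1]
for x in (-15,-22,15,22):
  for n,G in (("before",g0),("now",g)):
    gs=np.arange(50,100,1.0);u=np.array([proj(s,np.append(wd((x,-125+q)),49)) for q in gs],np.float32)
    v=cv2.remap(G.astype(np.float32).mean(2),u[:,:1],u[:,1:],cv2.INTER_LINEAR).ravel();print(x,n,"edge",[int(q) for q in gs[np.argsort(-np.diff(v,append=v[-1]))][:2]], v[::4].round().astype(int))
E
```

```text
time_s: 8.3
ee_pos: [530.9, 153.5, 69.9]
ee_rot: [-179.9, 0.1, 82.2]
force: [-4.6, 0.6, 4.9]
gripper_width: 11.4
gripper_force: 25.0
-15 before edge [63, 62] [ 61  59  67 103 150 160 151 103  70  66  65  65  66]
-15 now edge [86, 87] [ 72  72  72  72  74  72  73  73  80 126 180 188 176]
-22 before edge [63, 61] [ 61  62  68 102 148 161 149 100  69  66  66  67  65]
-22 now edge [87, 86] [ 72  74  73  72  73  72  72  73  79 124 170 133  95]
15 before edge [63, 62] [ 62  62  66 106 154 159 151  97  68  66  65  65  65]
15 now edge [63, 95] [70 65 55 54 56 54 47 46 46 46 46 45 46]
22 before edge [62, 61] [ 62  61  67 110 156 159 148  92  67  65  65  65  66]
22 now edge [82, 95] [53 50 49 49 50 49 49 49 49 50 50 48 49]
```

Gap is now about 86 mm by the side camera. I release, rise, and check the gap with the wrist camera on the way to the carrier.

```bash
python3 -m jog '{"jaw":[60,60,60,60,60,60,60,60,60],"slide":[[0,0,0],[0,0,0],[0,0,0],[0,0,-0.5],[0,0,-0.9],[0,0,-0.9],[0,0,-0.9],[0,0,-0.9],[0,0,-0.7]],"spin":[0,0,0,0,0,0,0,0,0]}'
python3 -m jog '{"jaw":[60,60,60,60,60,60,60,60,60],"slide":[[-0.94,0.11,0],[-0.94,0.11,0],[-0.94,0.11,0],[-0.94,0.11,0],[-0.94,0.11,0],[-0.94,0.11,0],[-0.94,0.11,0],[0,0,0],[0,0,0]],"spin":[0,0,0,0,0,0,0,0,0]}'
python3 - <<'E'
from h import *;import pickle
m=env.camera_model("wrist");f=env.grab_frame("wrist");np.save("w6.npy",f);pickle.dump(m,open("w6.pkl","wb"));cv2.imwrite("pics/w6.png",f[:,:,::-1])
for n in("w2","w6"):
  f=np.load(n+".npy");m=pickle.load(open(n+".pkl","rb"))
  for x in(-20,-12,12,20):
    ys=np.arange(-135,-20,0.5);u=np.array([proj(m,np.append(wd((x,y)),48.2)) for y in ys],np.float32)
    v=cv2.remap(f.astype(np.float32).mean(2),u[:,:1],u[:,1:],cv2.INTER_LINEAR).ravel();d=np.diff(v)
    i=np.argmin(np.where(ys[1:]<-110,d,0));j=np.argmax(np.where(ys[1:]>-80,d,0));print(n,x,"stop",ys[i],"jaw",ys[j],"gap",ys[j]-ys[i])
E
```

```text
time_s: 9.25
ee_pos: [532.2, 153.9, 215.6]
ee_rot: [179.9, -0.0, 82.2]
force: [0.2, 0.3, 0.1]
gripper_width: 60.0
gripper_force: 0.0
time_s: 10.15
ee_pos: [527.5, -45.0, 213.8]
ee_rot: [180.0, -0.0, 82.1]
force: [0.3, 0.1, -0.7]
gripper_width: 60.0
gripper_force: 0.0
w2 -20 stop -126.5 jaw -64.5 gap 62.0
w2 -12 stop -126.5 jaw -64.0 gap 62.5
w2 12 stop -127.5 jaw -64.5 gap 63.0
w2 20 stop -127.5 jaw -64.0 gap 63.5
w6 -20 stop -126.5 jaw -40.0 gap 86.5
w6 -12 stop -126.5 jaw -40.0 gap 86.5
w6 12 stop -126.5 jaw -39.5 gap 87.0
w6 20 stop -126.5 jaw -40.0 gap 86.5
```

```bash
python3 -m jog '{"jaw":[60,60,60,60,60,60,60,60],"slide":[[-0.891,0.186,0],[-0.891,0.186,0],[-0.891,0.186,0],[-0.891,0.186,0],[-0.891,0.186,0],[-0.891,0.186,0],[-0.891,0.186,0],[-0.891,0.186,0]],"spin":[0,0,0,0,0,0,0,0]}'
python3 -m jog '{"jaw":[60,60,60,60,60,60,60],"slide":[[0,0,0.9],[0,0,0.9],[0,0,0.9],[0,0,0.9],[0,0,0.9],[0,0,0],[0,0,0]],"spin":[-0.922,-0.922,-0.922,-0.922,-0.922,0,0]}'
python3 - <<'E'
from h import *
m=env.camera_model("wrist");f=env.grab_frame("wrist");s=env.state();print(s["ee_pos"],s["ee_rot"])
k=np.vstack(blobs(f,(100,90,40),(130,255,255),(200,100,440,330)));r=cv2.minAreaRect(k);print(r)
P=np.array([plane(m,p,11)[:2] for p in cv2.boxPoints(r)]);print(P.round(1),P.mean(0))
cv2.imwrite("pics/w7.png",f[:,:,::-1])
E
```

```text
time_s: 11.0
ee_pos: [543.2, -262.4, 213.9]
ee_rot: [180.0, -0.0, 82.3]
force: [-0.3, 0.5, 0.2]
gripper_width: 59.8
gripper_force: 0.0
time_s: 11.7
ee_pos: [543.1, -261.9, 79.2]
ee_rot: [180.0, -0.0, 119.0]
force: [-0.0, -0.2, 0.3]
gripper_width: 59.9
gripper_force: 0.0
[ 543.74280296 -262.38039514   80.15473584] [1.79926540e+02 1.01741051e-01 1.18974321e+02]
((313.5, 212.0), (88.0, 41.0), 90.0)
[[ 510.  -238. ]
 [ 538.4 -222.3]
 [ 575.7 -287.5]
 [ 545.2 -304.4]] [ 542.31436637 -263.03874882]
```

View pics/w7.png

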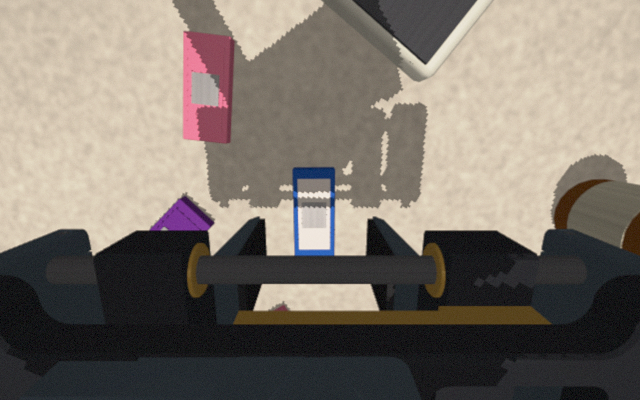

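The blue carrier sits centred between the fingers at (314,212), aligned with the tool. I descend and grip.

```bash
python3 -m jog '{"jaw":[60,60,60,60,34,30,30,30,30],"slide":[[-0.03,0,0.8],[0,0,0.8],[0,0,0.7],[0,0,0.22],[0,0,0],[0,0,0],[0,0,0],[0,0,0],[0,0,0]],"spin":[0,0,0,0,0,0,0,0,0]}' 20
```

```text
time_s: 12.65
ee_pos: [543.7, -263.9, 4.7]
ee_rot: [179.9, 0.1, 119.0]
force: [0.0, -0.3, 6.3]
gripper_width: 34.0
gripper_force: 20.0
```

```bash
python3 -m jog '{"jaw":[30,30,30,30,30,30,30],"slide":[[0,0,-0.4],[0,0,-0.8],[0,0,-0.8],[0,0,-0.8],[0,0,-0.8],[0,0,0],[0,0,0]],"spin":[0,0.935,0.935,0.935,0.935,0.935,0]}' 20
python3 -m jog '{"jaw":[30,30,30,30,30,30,30,30,30,30],"slide":[[0.855,-0.2345,0],[0.855,-0.2345,0],[0.855,-0.2345,0],[0.855,-0.2345,0],[0.855,-0.2345,0],[0.855,-0.2345,0],[0.855,-0.2345,0],[0.855,-0.2345,0],[0.855,-0.2345,0],[0,0,0]],"spin":[0,0,0,0,0,0,0,0,0,0]}'
python3 - <<'E'
from h import *
m=env.camera_model("wrist");f=env.grab_frame("wrist");s=env.state();print(s["ee_pos"],s["ee_rot"],s["force"],s["gripper_width"])
cv2.imwrite("pics/w8.png",f[:,:,::-1])
E
```

```text
time_s: 13.35
ee_pos: [543.2, -263.5, 112.6]
ee_rot: [179.9, 0.0, 81.7]
force: [0.7, -0.0, -2.3]
gripper_width: 33.4
gripper_force: 20.0
time_s: 14.35
ee_pos: [512.5, -23.3, 110.8]
ee_rot: [-179.9, -0.0, 82.0]
force: [-0.0, 0.0, -1.6]
gripper_width: 33.8
gripper_force: 20.0
[512.99061841 -24.69391831 110.92569009] [-1.79908422e+02  1.66026169e-02  8.19282736e+01] [ 0.53004657 -0.62104981 -1.49000955] 34.020663113388714
```

View pics/w8.png

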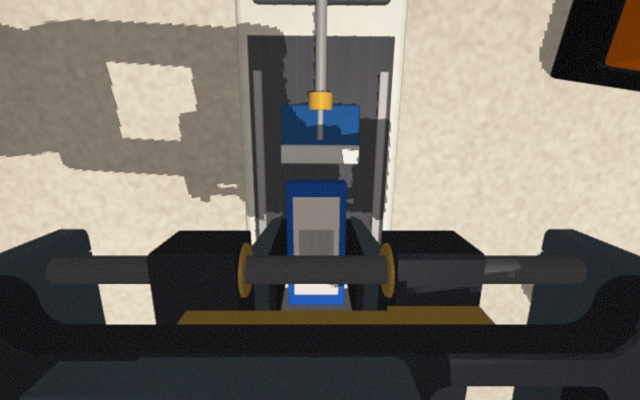

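The wrist view shows the carrier in the fingers (front edge at row 181), the jaw face edge at row 163, and the jaw centred at column 320. I work out the correction.

```bash
python3 - <<'E'
from h import *
m=env.camera_model("wrist");print(env.state()["ee_pos"])
for z in(117,118,119):
  print(z,st(plane(m,(286.5,181.5),z)),st(plane(m,(345.5,181.5),z)))
print("jaw",st(plane(m,(281,163.5),48.5)),st(plane(m,(359,163.5),48.5)))
print("TCP stage",st(env.state()["ee_pos"]))
E
```

```text
[512.99061841 -24.69391831 110.92569009]
117 [-17.9357601  -43.53940437] [ 14.56507439 -43.33357311]
118 [-17.83675261 -43.3594889 ] [ 14.46616288 -43.15491108]
119 [-17.73774513 -43.17957342] [ 14.36725137 -42.97624904]
jaw [-28.70068278 -41.85287519] [ 31.29913639 -41.47880971]
TCP stage [ -2.01331399 -83.22176306]
```

```bash
python3 -m jog '{"jaw":[30,30,30,30,30,30,30],"slide":[[-0.083,0.077,0],[0,0,0.8],[0,0,0.8],[0,0,0.6],[0,0,0.17],[0,0,0],[0,0,0]],"spin":[0,0,0.04,0,0,0,0]}' 20
python3 -m jog '{"jaw":[30,30],"slide":[[0,0,0.03],[0,0,0.03]],"spin":[0,0]}'
```

```text
time_s: 15.1
ee_pos: [516.5, -29.3, 40.7]
ee_rot: [179.9, 0.0, 81.3]
force: [0.7, 0.3, -0.8]
gripper_width: 33.7
gripper_force: 20.0
time_s: 15.3
ee_pos: [516.3, -28.8, 38.9]
ee_rot: [179.9, 0.0, 81.3]
force: [0.1, -1.4, -1.5]
gripper_width: 34.2
gripper_force: 20.0
```

```bash
python3 -m jog '{"jaw":[30,30],"slide":[[0,0,0.03],[0,0,0]],"spin":[0,0]}'
python3 -m jog '{"jaw":[30,30],"slide":[[0,0,0.025],[0,0,0]],"spin":[0,0]}'
```

```text
time_s: 15.5
ee_pos: [516.2, -28.8, 38.6]
ee_rot: [179.9, 0.0, 81.3]
force: [-1.4, -0.6, 5.3]
gripper_width: 34.0
gripper_force: 20.0
time_s: 15.7
ee_pos: [516.2, -28.8, 38.6]
ee_rot: [179.9, 0.0, 81.4]
force: [-1.8, -0.4, 11.9]
gripper_width: 33.8
gripper_force: 20.0
```

```bash
python3 -m jog '{"jaw":[50,50,50,50,60,60,60,60,60,60],"slide":[[0,0,0],[0,0,0],[0,0,0],[0,0,-0.3],[0,0,-0.9],[0,0,-0.9],[0,0,-0.9],[-0.5,0,-0.9],[-0.5,0,-0.9],[0,0,-0.9]],"spin":[0,0,0,0,0,0,0,0,0,0]}'
python3 -m jog '{"jaw":[60,60],"slide":[[0,0,0],[0,0,0]],"spin":[0,0]}'
python3 - <<'E'
from h import *
m=env.camera_model("wrist");f=env.grab_frame("wrist");cv2.imwrite("pics/w9.png",f[:,:,::-1])
k=np.vstack(blobs(f,(100,90,40),(130,255,255),(265,168,350,300)));r=cv2.minAreaRect(k);print(r)
P=np.array([st(plane(m,p,46)) for p in cv2.boxPoints(r)]);print(P.round(1),P.mean(0))
for x in(-24,-20,20,24):
    ys=np.arange(-135,-20,0.5);u=np.array([proj(m,np.append(wd((x,y)),48.2)) for y in ys],np.float32)
    v=cv2.remap(f.astype(np.float32).mean(2),u[:,:1],u[:,1:],cv2.INTER_LINEAR).ravel();d=np.diff(v)
    i=np.argmin(np.where(ys[1:]<-110,d,0));j=np.argmax(np.where(ys[1:]>-80,d,0));print(x,"stop",ys[i],"jaw",ys[j])
cv2.imwrite("pics/w9c.png",cv2.resize(f[90:260,210:410],None,fx=3,fy=3)[:,:,::-1])
E
```

```text
time_s: 16.7
ee_pos: [510.8, -59.5, 209.5]
ee_rot: [180.0, 0.0, 81.3]
force: [-0.4, 0.2, -0.2]
gripper_width: 59.9
gripper_force: 0.0
time_s: 16.9
ee_pos: [511.2, -58.3, 208.2]
ee_rot: [179.9, 0.0, 81.3]
force: [-0.8, -0.1, -1.7]
gripper_width: 60.0
gripper_force: 0.0
((316.0, 182.0), (28.0, 30.0), 90.0)
[[ -14.6  -91.9]
 [  18.5  -92.1]
 [  18.8 -123.7]
 [ -15.1 -123.6]] [   1.91918093 -107.81996778]
-24 stop -126.5 jaw -39.5
-20 stop -126.5 jaw -30.5
20 stop -126.0 jaw -39.5
24 stop -126.5 jaw -41.0
```

View pics/w9c.png

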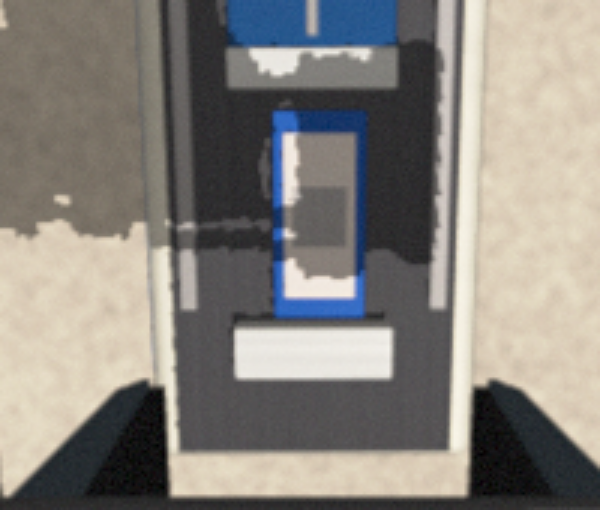

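The carrier lies flat, lengthwise and centred between the jaw (crop row 88) and the stop (row 325). I go back to the pin and grip it.

```bash
python3 -m jog '{"jaw":[60,60,60,60,60,60,60,60,60,60],"slide":[[0.885,-0.05,0],[0.885,-0.05,0],[0.885,-0.05,0],[0.885,-0.05,0],[0.885,-0.05,0],[0.885,-0.05,0],[0.885,-0.05,0],[0.885,-0.05,0],[0,0,0],[0,0,0]],"spin":[0,0,0,0,0,0,0,0,0,0]}'
python3 - <<'E'
from h import *
m=env.camera_model("wrist");f=env.grab_frame("wrist");cv2.imwrite("pics/w10.png",f[:,:,::-1]);print(np.array([env.state()["ee_pos"]]))
for a in(244,248,252):
  q=AX+30*np.array([np.cos(np.radians(a+YAW)),np.sin(np.radians(a+YAW))]);print(a,q,proj(m,np.append(q,91.5)))
cv2.imwrite("pics/w10c.png",cv2.resize(f[60:280,230:410],None,fx=2.7,fy=2.7)[:,:,::-1])
E
```

```text
time_s: 17.95
ee_pos: [530.5, 153.6, 206.3]
ee_rot: [-179.8, 0.1, 81.4]
force: [0.4, 0.1, 0.5]
gripper_width: 59.9
gripper_force: 0.0
[[530.6401031  153.03918881 206.61254377]]
244 [528.4509899  156.24659505] [313.20213827 197.38335056]
248 [530.21898708 155.12458992] [315.17938335 198.23421569]
252 [532.06094462 154.12864719] [317.21006651 198.94799653]
```

View pics/w10c.png

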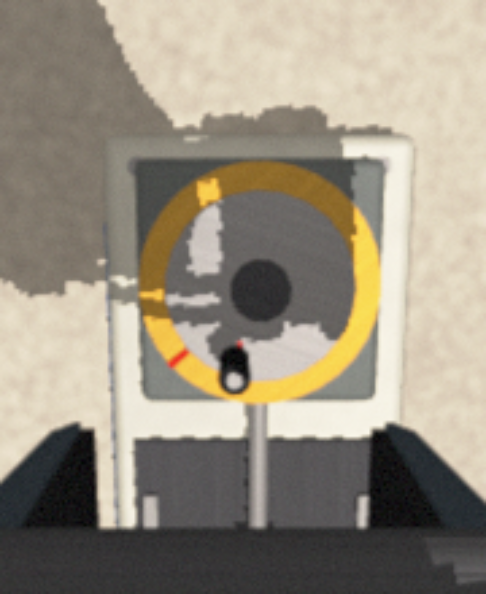

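The pin top is at crop (235,381), so px (317,201), straight under the tool. The dial mark trails it by about 0.5 rad at crop (178,358). I grip the pin and wind clockwise.

```bash
python3 -m jog '{"jaw":[60,60,60,40,25,8,8,8,8,8],"slide":[[0,0,0.92],[0,0,0.92],[0,0,0.92],[0,0,0.92],[0,0,0.89],[0,0,0],[0,0,0],[0,0,0],[0,0,0],[0,0,0]],"spin":[0,0,0,0,0,0,0,0,0,0]}' 25
python3 -m jog '{"jaw":[8,8],"slide":[[0,0,0],[0,0,0]],"spin":[0,0]}'
```

```text
time_s: 19.0
ee_pos: [531.1, 153.6, 72.0]
ee_rot: [180.0, -0.0, 81.3]
force: [-3.6, -0.0, 4.9]
gripper_width: 11.5
gripper_force: 25.0
time_s: 19.2
ee_pos: [531.1, 153.6, 72.0]
ee_rot: [180.0, -0.0, 81.3]
force: [-3.3, -0.2, 6.7]
gripper_width: 11.0
gripper_force: 25.0
```

```bash
cat >> h.py <<'E'
def avg(n=8):
    F=[];P=[]
    for i in range(n): env.grab_frame("side");s=env.state();F.append(s["force"]);P.append(s["ee_pos"])
    F=np.mean(F,0);P=np.mean(P,0);a,r=ang(P);t=np.radians(a+YAW);tan=np.array([-np.sin(t),np.cos(t)])
    print("t",s["time_s"],"P",P.round(2),"angle",round(a,1),"r",round(r,1),"F",F.round(2),"resist ccw",(F[:2]@tan).round(2),"rad",(F[:2]@[np.cos(t),np.sin(t)]).round(2))
E
python3 -m jog '{"jaw":[8,8,8,8],"slide":[[0.054,-0.119,0],[0.069,-0.111,0],[0.083,-0.101,0],[0,0,0]],"spin":[0,0,0,0]}'
python3 -c "from h import *;avg()"
python3 -m jog '{"jaw":[8,8,8],"slide":[[0.095,-0.090,0],[0.106,-0.076,0],[0,0,0]],"spin":[0,0,0]}'
python3 -c "from h import *;avg()"
```

```text
time_s: 19.6
ee_pos: [522.2, 160.8, 72.0]
ee_rot: [180.0, 0.0, 81.4]
force: [-2.5, -1.7, 5.4]
gripper_width: 11.2
gripper_force: 25.0
t 20.0 P [522.23 160.79  71.98] angle 229.5 r 30.7 F [-2.95 -1.6   6.63] resist ccw -0.73 rad 3.27
time_s: 20.3
ee_pos: [518.4, 166.6, 72.0]
ee_rot: [179.9, 0.1, 81.4]
force: [-2.4, -5.6, 6.7]
gripper_width: 10.9
gripper_force: 25.0
t 20.7 P [518.39 166.6   71.98] angle 216.5 r 30.6 F [-2.7  -4.48  6.76] resist ccw 2.69 rad 4.49
```

```bash
python3 -m jog '{"jaw":[8,8],"slide":[[0.115,-0.062,0],[0,0,0]],"spin":[0,0]}'
python3 -c "from h import *;avg()"
python3 -m jog '{"jaw":[8,8],"slide":[[0.122,-0.046,0],[0,0,0]],"spin":[0,0]}'
python3 - <<'E'
from h import *
avg()
s=env.camera_model("side");g=env.grab_frame("side");cv2.imwrite("pics/s11.png",g[:,:,::-1])
for x in(-22,-26,24):
    gs=np.arange(60,100,.5);u=np.array([proj(s,np.append(wd((x,-125+q)),49)) for q in gs],np.float32)
    v=cv2.remap(g.astype(np.float32).mean(2),u[:,:1],u[:,1:],cv2.INTER_LINEAR).ravel();d=v[3:]-v[:-3];print(x,gs[np.argmax(d)+1],v[::4].astype(int))
E
```

```text
time_s: 20.9
ee_pos: [516.9, 170.1, 72.0]
ee_rot: [180.0, 0.2, 81.4]
force: [-3.3, -5.1, 7.0]
gripper_width: 10.9
gripper_force: 25.0
t 21.3 P [516.89 170.09  71.97] angle 209.3 r 30.5 F [-2.85 -5.42  7.37] resist ccw 4.05 rad 4.6
time_s: 21.5
ee_pos: [515.8, 174.0, 72.0]
ee_rot: [-180.0, 0.2, 81.4]
force: [-3.9, -5.8, 7.8]
gripper_width: 10.9
gripper_force: 25.0
t 21.9 P [515.77 173.97  71.94] angle 201.7 r 30.5 F [-3.73 -4.8   7.56] resist ccw 3.81 rad 4.74
-22 82.0 [ 55  57  57  59  60  61  65  64  66  79 100 141 180 183 187 185 181 157
 125  98]
-26 80.5 [ 69  69  70  72  72  71  71  71  74  82 111 144 170 184 185 185 178 162
 126  96]
24 98.5 [70 70 67 64 57 52 50 49 45 41 37 30 25 22 20 18 19 21 21 22]
```

```bash
python3 -m jog '{"jaw":[8,8,8],"slide":[[0.067,-0.02,0],[0.069,-0.015,0],[0,0,0]],"spin":[0,0,0]}'
python3 -c "from h import *;avg(6)"
python3 -m jog '{"jaw":[8,8],"slide":[[0.035,-0.005,0],[0,0,0]],"spin":[0,0]}'
python3 -c "from h import *;avg(6)"
python3 -m jog '{"jaw":[8,8],"slide":[[0.035,-0.005,0],[0,0,0]],"spin":[0,0]}'
python3 -c "from h import *;avg(6)"
```

```text
time_s: 22.25
ee_pos: [515.2, 178.2, 72.0]
ee_rot: [-180.0, 0.2, 81.4]
force: [-4.5, -4.7, 8.0]
gripper_width: 10.8
gripper_force: 25.0
t 22.55 P [515.15 178.21  71.94] angle 193.7 r 30.4 F [-4.   -4.47  7.95] resist ccw 4.08 rad 4.39
time_s: 22.75
ee_pos: [515.1, 179.1, 71.9]
ee_rot: [-180.0, 0.2, 81.4]
force: [-4.1, -5.2, 7.5]
gripper_width: 11.0
gripper_force: 25.0
t 23.05 P [515.11 179.11  71.93] angle 192.0 r 30.4 F [-4.19 -5.06  8.3 ] resist ccw 4.79 rad 4.49
time_s: 23.25
ee_pos: [515.1, 180.2, 71.9]
ee_rot: [-180.0, 0.2, 81.4]
force: [-4.3, -5.2, 8.8]
gripper_width: 11.2
gripper_force: 25.0
t 23.55 P [515.09 180.19  71.95] angle 189.9 r 30.3 F [-3.98 -5.34  8.25] resist ccw 5.24 rad 4.12
```

```bash
python3 -m jog '{"jaw":[8,8],"slide":[[0.035,-0.003,0],[0,0,0]],"spin":[0,0]}' >/dev/null
python3 -c "from h import *;avg(5)"
python3 -m jog '{"jaw":[8,8],"slide":[[0.035,-0.003,0],[0,0,0]],"spin":[0,0]}'>/dev/null
python3 -c "from h import *;avg(5)"
```

```text
t 24.0 P [515.1  181.26  71.93] angle 187.9 r 30.3 F [-4.44 -4.7   8.61] resist ccw 4.74 rad 4.4
t 24.45 P [515.15 182.35  71.93] angle 185.8 r 30.3 F [-4.19 -5.03  7.85] resist ccw 5.21 rad 3.97
```

```bash
python3 -m jog '{"jaw":[8,8],"slide":[[0.02,-0.001,0],[0,0,0]],"spin":[0,0]}' >/dev/null
python3 -c "from h import *;avg(5)"
python3 -m jog '{"jaw":[8,8],"slide":[[0.02,-0.001,0],[0,0,0]],"spin":[0,0]}'>/dev/null
python3 -c "from h import *;avg(5)"
```

```text
t 24.9 P [515.19 182.95  71.92] angle 184.7 r 30.3 F [-4.45 -4.38  8.49] resist ccw 4.66 rad 4.16
t 25.35 P [515.26 183.57  71.93] angle 183.5 r 30.2 F [-4.   -4.78  8.06] resist ccw 5.1 rad 3.58
```

```bash
cat >> h.py <<'E'
def gap():
    s=env.camera_model("side");g=env.grab_frame("side");o=[]
    for x in(-22,-24,-26):
        gs=np.arange(60,100,.25);u=np.array([proj(s,np.append(wd((x,-125+q)),49)) for q in gs],np.float32)
        v=cv2.GaussianBlur(cv2.remap(g.astype(np.float32).mean(2),u[:,:1],u[:,1:],cv2.INTER_LINEAR),(1,9),0).ravel();i=np.argmax(v>115);o.append(gs[i])
    print("gap",o)
E
python3 -m jog '{"jaw":[8,8],"slide":[[0.025,-0.001,0],[0,0,0]],"spin":[0,0]}' >/dev/null
python3 -c "from h import *;avg(5);gap()"
python3 -m jog '{"jaw":[8,8],"slide":[[0.025,0,0],[0,0,0]],"spin":[0,0]}'>/dev/null
python3 - <<'E'
from h import *
avg(5);gap()
g=cv2.imread("pics/s11.png")[:,:,::-1];env.grab_frame=lambda n:g;gap()
E
```

```text
t 25.8 P [515.34 184.36  71.92] angle 182.0 r 30.2 F [-4.18 -4.85  8.6 ] resist ccw 5.28 rad 3.61
gap [np.float64(75.75), np.float64(75.5), np.float64(75.5)]
t 26.3 P [515.44 184.99  71.93] angle 180.8 r 30.2 F [-4.6  -5.34  8.23] resist ccw 5.9 rad 3.86
gap [np.float64(75.5), np.float64(75.5), np.float64(75.5)]
gap [np.float64(80.75), np.float64(80.5), np.float64(80.25)]
```

```bash
python3 -m jog '{"jaw":[8,8],"slide":[[0.015,0,0],[0,0,0]],"spin":[0,0]}' >/dev/null
python3 -c "from h import *;avg(8)"
python3 -m jog '{"jaw":[8,8],"slide":[[0.015,0,0],[0,0,0]],"spin":[0,0]}'>/dev/null
python3 -c "from h import *;avg(8);gap()"
```

```text
t 26.95 P [515.45 185.07  71.92] angle 180.7 r 30.2 F [-4.3  -6.02  8.5 ] resist ccw 6.54 rad 3.45
t 27.55 P [515.44 185.15  71.9 ] angle 180.5 r 30.2 F [-4.12 -6.99  8.74] resist ccw 7.49 rad 3.12
gap [np.float64(75.5), np.float64(75.5), np.float64(75.5)]
```

The pin's travel has stopped and the force is 7.5 N, 2.4 N above the winding level of about 5.1 N. That is about 5 N of clamping. I let go and rise.

```bash
python3 -m jog '{"jaw":[40,60,60,60,60,60,60,60,60,60],"slide":[[0,0,0],[0,0,0],[0,0,0],[0,0,0],[0,0,-0.5],[0,0,-0.9],[0,0,-0.9],[0,0,-0.9],[0,0,-0.9],[0,0,-0.6]],"spin":[0,0,0,0,0,0,0,0,0,0]}'
python3 -m jog '{"jaw":[60,60,60,60,60,60],"slide":[[-0.9,0,0],[-0.9,0,0],[-0.9,0,0],[-0.9,0,0],[0,0,0],[0,0,0]],"spin":[0,0,0,0,0,0]}'
python3 - <<'E'
from h import *
m=env.camera_model("wrist");f=env.grab_frame("wrist");cv2.imwrite("pics/w12c.png",cv2.resize(f[0:270,220:420],None,fx=2.2,fy=2.2)[:,:,::-1]);print(env.state()["force"],env.state()["ee_pos"])
E
```

```text
time_s: 28.6
ee_pos: [517.2, 187.7, 213.7]
ee_rot: [179.9, -0.1, 81.3]
force: [-0.5, -0.1, 0.4]
gripper_width: 60.1
gripper_force: 0.0
time_s: 29.2
ee_pos: [500.4, 80.6, 211.8]
ee_rot: [180.0, -0.0, 81.3]
force: [0.3, 0.4, -0.5]
gripper_width: 59.7
gripper_force: 0.0
[-0.74601364  0.05468364  0.46068982] [500.52760788  81.07367033 211.69726945]
```

View pics/w12c.png

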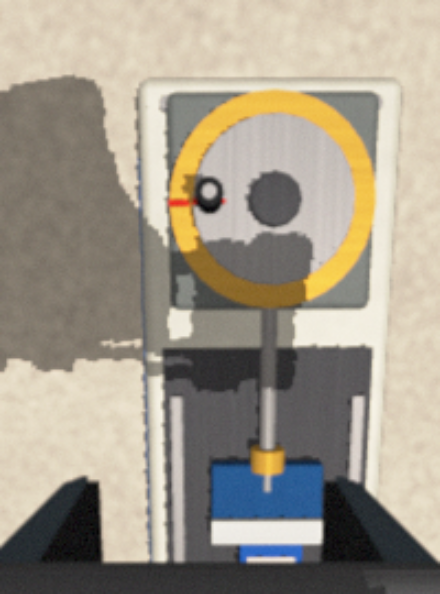

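The dial mark and the crank's mark are in line at crop row 202, so the play is taken up for closing. I have now viewed 12 pictures, which is over the limit of 10, so from here I check by numbers only: one last check of the fit, without viewing.

```bash
python3 -m jog '{"jaw":[60,60,60,60,60,60,60,60],"slide":[[-0.9,0.1,0],[-0.9,0.1,0],[-0.9,0.1,0],[-0.9,0.1,0],[-0.9,0.1,0],[0,0,0],[0,0,0],[0,0,0]],"spin":[0,0,0,0,0,0,0,0]}'
python3 - <<'E'
from h import *
m=env.camera_model("wrist");f=env.grab_frame("wrist")
def edges(xs,z,lo,hi,sgn):
    o=[]
    for x in xs:
        ys=np.arange(lo,hi,0.25);u=np.array([proj(m,np.append(wd((x,y)),z)) for y in ys],np.float32)
        v=cv2.GaussianBlur(cv2.remap(f.astype(np.float32).mean(2),u[:,:1],u[:,1:],cv2.INTER_LINEAR),(1,5),0).ravel();o.append(ys[np.argmax(sgn*np.diff(v))])
    return o
print("stop",edges((-24,24),48,-132,-118,-1),"jaw",edges((-24,24),48.5,-60,-42,1))
for z in (0,):
    k=np.vstack(blobs(f,(100,130,40),(130,255,255),(270,100,350,260),5));
hsv=cv2.cvtColor(f,cv2.COLOR_RGB2HSV)
for x in(-14,0,14):
    ys=np.arange(-135,-30,1.0);u=np.array([proj(m,np.append(wd((x+1.5,y)),46)) for y in ys]).round().astype(int)
    b=[(100<=hsv[v,c,0]<=130 and hsv[v,c,1]>110) for c,v in u];print(x,"blue y:",ys[b].min(),ys[b].max(),[float(y) for y,q in zip(ys,b) if q][:60:4])
print(env.state()["time_s"])
E
```

```text
time_s: 30.05
ee_pos: [495.0, -53.9, 211.6]
ee_rot: [-180.0, -0.0, 81.4]
force: [0.3, 0.1, -0.4]
gripper_width: 59.9
gripper_force: 0.0
stop [np.float64(-126.5), np.float64(-126.25)] jaw [np.float64(-50.75), np.float64(-51.0)]
-14 blue y: -126.0 -31.0 [-126.0, -122.0, -118.0, -114.0, -110.0, -106.0, -102.0, -98.0, -94.0, -90.0, -86.0, -82.0, -78.0, -74.0, -70.0]
0 blue y: -126.0 -31.0 [-126.0, -122.0, -57.0, -53.0, -35.0, -31.0]
14 blue y: -126.0 -31.0 [-126.0, -122.0, -75.0, -58.0, -54.0, -36.0, -32.0]
30.1
```

Stop to jaw measures 75.6 mm against the carrier's 76 mm, and the carrier's blue reaches the stop. I hand the job in.

```bash
python3 -c "from workcell import env;print(env.job_done())"
```

```text
the job is handed in; nothing more can be done
None
```

The job is handed in at about 30 s, verdict not shown: the carrier is clamped against the stop at an estimated 5 N (from the pin force) with the play left taken up for closing, but the jaw was opened about 10 mm too wide rather than 8, and I viewed 12 pictures, over the limit of 10.

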